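# Clamp a straightedge against a blank with the spring hold-down

## Robot

A 7-joint arm with a two-finger parallel gripper is mounted at the origin on a cart in front of the work surface, level with it; the furniture and walls round the work are solid. World frame = base frame: x ahead of the robot, y to its left, z up, the work surface at z = 0. Lengths are in mm, angles in rad, forces in N, time in s.
With the tool pointing down it reaches from about 400 to 750 mm from the base axis. Payload 19.5 kg.
Tool frame: the origin (TCP) lies between the finger pads; the fingertips stand arm.nose_length ahead of it and the grasp point (between the pads) lies 8 mm behind it (arm.nose_length is the distance from the TCP to the fingertips, in mm); z points along the fingers, y is the line along which they close (so a half turn about z gives the same grasp; the last joint's range is limited). The gripper opens to 85 mm and grips with 20 to 120 N. Pads are 22 mm wide; open, the fingers measure 114 mm over their backs; the gripper's body (76 mm by 85 mm) begins 54 mm behind the grasp point. The pads swing forward as they close: fully open they stand 13 mm farther back than shut.
Start: joints at [-1.265, 0.707, -0.028, 1.485, 0.022, 0.951, -0.075], TCP at [195.964, 540.55, 242.268] pointing down, gripper open.
Joint ranges: [-2.71, 2.71], [-0.32, 2.16], [-1.57, 1.52], [0, 2.45], [-1.46, 4.6], [0, 2.02], [-2.83, 2.83]. Speed limits (rad/s): [1.89, 1.89, 2.57, 2.57, 3.01, 3.01, 3.01].

## Interface

Orientations are given as a unit quaternion [x, y, z, w].
In Python, from workcell import arm, optics, job gives the robot as it stands (arm), with the cameras (optics) and the job (job).
- The arm moves only by the shell command python3 steer.py 'ROWS' [FORCE]. ROWS is a JSON list of rows, 1 to 5 of them, each an object with the fields pos (a list: dx, dy, dz in shares of 0.5 m (1.0 is 0.5 m)), turn (a turn about the tool's z in normalised numbers (1 is 90 degrees)), aperture (the finger opening in mm); a field left out counts as zero (the opening has to be given); each row is the pose to reach, as a shift and turn from the pose commanded when the command began, along the tool's axes at that moment; what a row does not reach only later rows make up. A row lasts 1/8 s, in which the tool goes at most 62.5 mm and 0.188 rad, less where a joint would pass 70% of its speed; a pose out of reach is approached as far as the arm can. The fingers move at their own pace and stop on an object; FORCE is the grip in N (left out, the last holds). Time passes only in rows, so rows that do not move let the fingers close. It prints the time, the measured TCP pose, the force, the opening and the grip force at its end. Shift and turn numbers lie between -1 and 1, and a call with a number outside is refused. Input that does not fit is refused with a message, and nothing moves.
- arm.state(): the state, without advancing time (a new reading comes with each control period).
- optics.grab_frame(name): name is "side" or "top"; returns a dict with "pixels" (480x640x3 uint8, red, green, blue), "fx", "fy", "cx", "cy" (pixels), "D" ([k1, k2, p1, p2, k3] as OpenCV has them; the pictures are not rectified), "world_to_cam" (4x4, takes a point from world to camera coordinates). Camera axes: x right, y down, z forward; pixel columns grow to the right and rows downward; lengths in mm; the calibration is good to about 2 mm. A picture is of the moment at which its call begins. There is no depth.
- job.job_done(): hands the job in; it is judged then, once.
The state is a dict: "time_s": time; "joint_pos": joint angles; "joint_vel": joint speeds; "tau": joint torques, N m; "tool_pos": TCP position; "eef_rot": TCP orientation; "contact_force": force on the tool from outside, world axes, zero at the start; "wrist_torque": the same for the moment, N m; "width": finger opening in mm; "grip_force": force on a finger pad.
Only numpy, scipy, OpenCV 4.12 (cv2) and the standard library are available. Lean on these libraries where they do the work, as an engineer would, in place of code of your own. Each camera call takes 0.05 s, during which the arm holds its last target. There are 200 camera calls.

## Task

On the scribing jig, lay the steel straightedge flat on the base plate, flush against the near long edge of the brass blank and about centred along the jig, its plain end under the foot of the spring hold-down, and let go of it. Then press the hold-down's knob down until the dark groove on its stem is level with the top of the bush (12 mm of travel), never onto its bottom stop, keep it there for three seconds or more, and finish while still holding it down there. Leave the other things where they are.

Things in the scene. Friction and masses are not known exactly. Their poses are not given: they have to be found in the camera images.
- jig: Scribing jig fixed to the table: grey-painted base plate 160 (x) x 240 (y) x 10 mm. Origin: centre of its underside; x away from the robot, y left along it, z up. A brass blank is screwed on it; the plate in front of that (x = -80 to 0 mm) is bare. At its right end stands the hold-down's C-frame, open towards -x: the straightedge slides in under the foot from that side.
- blank_edge (a point): Middle of the brass blank's near long edge, on the plate's top (z = 10 mm). The blank is 60 (x) x 150 (y) x 5 mm; this edge faces -x and lies on the jig's line x = 0 from y = -50 to +100 mm. Axes as the jig.
- bush_top (a point): Centre of the top of the hold-down's steel bush (22 mm across) at x = -15, y = -82, z = 67 mm in the jig's frame. The plunger runs vertically in it. It sits on an arm 26 mm wide (underside z = 47, top 60 mm, from x = -33 mm) on a post behind (x = 32 to 58, y = -99 to -65 mm).
- plunger (a joint): Hold-down plunger travel in m: 0 up, grows as pressed straight down, 0.020 at the bottom stop. Springs push it up: 1.3 N plus 0.3 N/mm; once the foot bears on the straightedge (after 6 mm) 1 N more plus 0.7 N/mm. At 0.012 (about 10 N) the dark groove round the stem (1.6 mm wide, 12 mm above the bush at rest) is level with the bush's top.
- knob_top (a point): Centre of the flat top (28 mm across) of the hold-down's dark steel mushroom knob, 36 mm across, 12 mm tall; at rest 101 mm above the table, its underside 22 mm above the bush. It moves with the plunger.
- press_foot: The hold-down's round steel foot, 18 mm across, 7 mm thick, sprung on the plunger's lower end below the bush. Origin: centre of its underside, at rest 22 mm above the table: 12 mm above the base plate and 6 mm above a straightedge lying there.
- straightedge: Loose steel bar 30 (x) x 220 (y) x 6 (z) mm, 0.15 to 0.3 kg. Origin: centre of its underside. A dark grip rib 12 mm wide, 70 long, on its middle line from y = 5 to 75 mm, top at z = 24 mm: take it there. The -y half is the plain end, to go under the foot; then its +x long edge goes against the blank, its y along the jig's y. Starts flat, right of the jig.
- edge_grip_end (a point): Point on the +x long edge of the straightedge, half its thickness up, 80 mm from its middle towards the grip end.
- edge_plain_end (a point): Point on the +x long edge of the straightedge, half its thickness up, 45 mm from its middle towards the plain end.
- tweezers: Bystander: steel tweezers, 14 x 123 x 9 mm. Origin: centre of the underside.
- eye_loupe: Bystander: black eye loupe, 39 mm across, 30 mm tall. Origin: centre of the underside.
- polish_tin: Bystander: round tin with a lid, 49 mm across, 22 mm tall. Origin: centre of the underside.
- tape_roll: Bystander: roll of masking tape lying flat, 48 mm across, 19 mm tall. Origin: centre of the underside.
- marker: Bystander: capped marker, 12 x 141 x 12 mm. Origin: centre of the underside.

How it is judged (in metres and radians):
On the way, in this order (a step that is already met when the one before it is completed fails the run):
1. the straightedge lies flat on the base plate, flush against the blank, plain end under the foot, let go, the plunger still up (x of edge_grip_end in the frame of jig between -0.0025 and 0.0025 m and x of edge_plain_end in the frame of jig between -0.0025 and 0.0025 m and y of straightedge in the frame of jig between -0.025 and 0.02 m and z of straightedge in the frame of jig between 0.008 and 0.012 m and angle between straightedge's own z axis and vertical below 0.03 rad and value of joint plunger below 0.003 m and contact force between the fingers and straightedge below 0.5 N), for 0.3 s.
2. the plunger is kept pressed at the groove for about three seconds, its foot clamping the straightedge (value of joint plunger between 0.0095 and 0.0145 m and contact force between press_foot and straightedge above 2.5 N and contact force between any of the fingers, the arm and jig above 4 N), for 2.7 s.
At the end, for the whole second after the job is handed in: Robot still pushing the hold-down (over 4 N) at 12 mm travel (9.5 to 14.5), foot on the straightedge with over 2.5 N; straightedge flat on the plate, both edge points within 2.5 mm of the blank's edge, its middle -25 to +20 mm from the jig's middle along y (all of step 2 and x of edge_grip_end in the frame of jig between -0.0025 and 0.0025 m and x of edge_plain_end in the frame of jig between -0.0025 and 0.0025 m and y of straightedge in the frame of jig between -0.025 and 0.02 m and z of straightedge in the frame of jig between 0.008 and 0.012 m and angle between straightedge's own z axis and vertical below 0.03 rad); the arm keeps its last pose, push and grip.
It fails at once if the plunger is driven onto its bottom stop (value of joint plunger above 0.0185 m).
It fails at once if a bystander is shifted by more than 30 mm (distance of any of tweezers, eye_loupe, polish_tin, tape_roll, marker from where it was at the start of the episode above 0.03 m).
It also fails if it takes over 58 s, if anything falls off the work surface, if the arm or the gripper's body presses on something with over 40 N, if the wrist force passes 120 N, or if a joint passes its speed limit or range.

## Working session

There is one attempt and no reset: what is moved stays moved. The work goes in short steps, Python scripts to look and compute and a shell command to move; the robot and the scene stay as the last step left them, time stands still between calls to the robot, and variables do not carry over. Pictures are saved under pics/ and viewed, at most 10 in all, crops included, and the job is handed in when it is done.

```bash
ls; mkdir -p pics; python3 - <<'E'
from workcell import arm, optics, job
import cv2
s=arm.state();print({k:s[k] for k in("time_s","tool_pos","eef_rot","width","contact_force")},arm.nose_length)
for n in("side","top"):
    f=optics.grab_frame(n);cv2.imwrite(f"pics/{n}0.png",f["pixels"][:,:,::-1]);print({k:f[k] for k in f if k!="pixels"})
E
```

```text
pics
steer.py
workcell.py
{'time_s': 0.0, 'tool_pos': array([195.87980696, 540.35674512, 241.83585299]), 'eef_rot': array([ 1.73008315e-01,  9.84920226e-01, -5.14093139e-04, -7.87230276e-05]), 'width': 85.388667619865, 'contact_force': array([ 0.63262515,  0.33868739, -0.53833917])} 11.0
{'fx': 449.026379821979, 'fy': 449.026379821979, 'cx': 321.0588658942273, 'cy': 246.37239414415447, 'D': array([-0.05552146,  0.        ,  0.        ,  0.        ,  0.        ]), 'world_to_cam': array([[-9.97695246e-01,  6.31093185e-02, -2.49281019e-02,
         5.68893821e+02],
       [ 5.23463596e-02,  4.82096258e-01, -8.74553061e-01,
         8.67462846e+01],
       [-4.31747030e-02, -8.73842327e-01, -4.84288688e-01,
         1.07065879e+03],
       [ 0.00000000e+00,  0.00000000e+00,  0.00000000e+00,
         1.00000000e+00]])}
{'fx': 505.6719099483541, 'fy': 505.6719099483541, 'cx': 327.8675232947814, 'cy': 233.9086729640582, 'D': array([-0.02024101,  0.        ,  0.        ,  0.        ,  0.        ]), 'world_to_cam': array([[-2.47931829e-02, -9.99581969e-01, -1.48722920e-02,
        -1.67022789e+01],
       [-9.86378639e-01,  2.68801709e-02, -1.62279502e-01,
         5.92670115e+02],
       [ 1.62611434e-01,  1.06462857e-02, -9.86632747e-01,
         1.14840140e+03],
       [ 0.00000000e+00,  0.00000000e+00,  0.00000000e+00,
         1.00000000e+00]])}
```

View pics/top0.png

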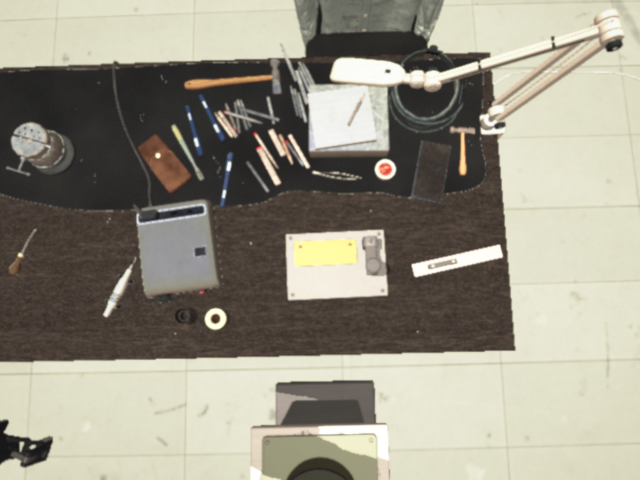

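View pics/side0.png

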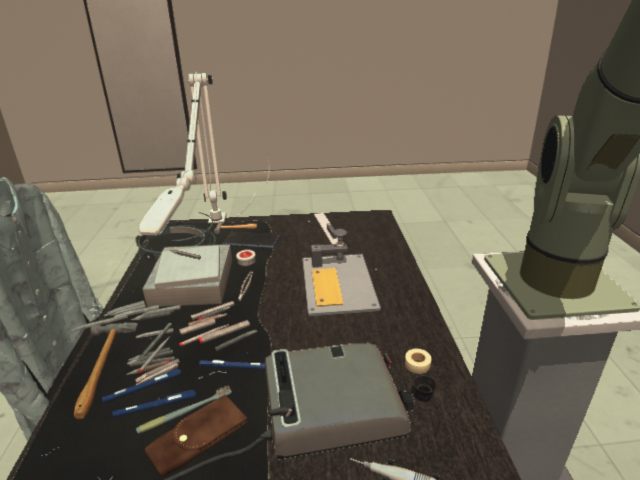

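The top view shows the jig at about (336,265) with the yellow blank at (325,252) and the knob at (374,243). The straightedge is right of it at about (457,260), with its rib at (442,264) on the jig side. The side view agrees: the bar is beyond the jig at (325,228).

```bash
cat > h.py <<'E'
import numpy as np,cv2
from workcell import arm, optics, job
def ray(f,uv):
    K=np.array([[f["fx"],0,f["cx"]],[0,f["fy"],f["cy"]],[0,0,1]])
    p=cv2.undistortPoints(np.float64(uv).reshape(-1,1,2),K,f["D"])[:,0]
    R,t=f["world_to_cam"][:3,:3],f["world_to_cam"][:3,3]
    return -R.T@t,np.c_[p,np.ones(len(p))]@R
def plane(f,uv,z):
    o,d=ray(f,uv);return (o+d*((z-o[2])/d[:,2:]))[:,:2]
def proj(f,P):
    K=np.array([[f["fx"],0,f["cx"]],[0,f["fy"],f["cy"]],[0,0,1]]);M=f["world_to_cam"]
    return cv2.projectPoints(np.float64(P).reshape(-1,1,3),cv2.Rodrigues(M[:3,:3])[0],M[:3,3],K,f["D"])[0][:,0]
def biggest(m,roi):
    x0,y0,x1,y1=roi;k=np.zeros(m.shape,np.uint8);k[y0:y1,x0:x1]=m[y0:y1,x0:x1]
    c=cv2.findContours(k,cv2.RETR_EXTERNAL,cv2.CHAIN_APPROX_NONE)[0]
    return max(c,key=cv2.contourArea)[:,0]
def rect(f,m,roi,z):
    c=biggest(m.astype(np.uint8),roi);p=plane(f,c,z).astype(np.float32)
    r=cv2.minAreaRect(p);return np.round(r[0],1),np.round(r[1],1),round(r[2],2)
E
python3 - <<'E'
from h import *
f=optics.grab_frame("top");im=f["pixels"].astype(int);r,g,b=im[...,0],im[...,1],im[...,2]
print("edge",rect(f,im.min(2)>150,(400,235,512,285),6))
print("rib",rect(f,(im.max(2)<150),(422,255,465,275),18))
print("blank",rect(f,(r-b>60)&(r>150),(280,220,395,300),15))
print("plate",rect(f,im.min(2)>110,(275,220,395,302),10))
v=optics.grab_frame("top")["pixels"][:,:,::-1]
cv2.imwrite("pics/crop.png",cv2.resize(v[215:310,270:510],None,fx=3.3,fy=3.3,interpolation=cv2.INTER_NEAREST))
E
```

```text
edge (array([ 525.5, -343.2]), array([ 32.3, 222. ]), 11.11)
rib (array([ 493.5, -313.8]), array([18.7, 88.8]), 9.72)
blank (array([552.9, -24.1]), array([ 59.7, 150.3]), 1.27)
plate (array([524.3, -48.9]), array([163.1, 241.9]), 1.26)
```

View pics/crop.png

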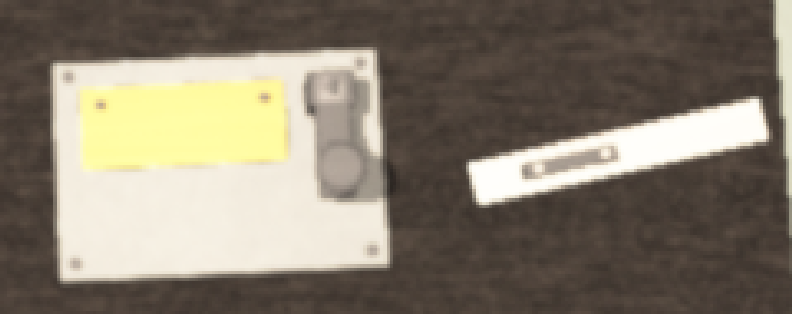

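The crop shows the rib on the bar's left (+y) half, centred at about (442.7,264.4) full-frame. The jig yaw is about 1.26° and the bar yaw about 11.1°.

```bash
cat >> h.py <<'E'
def go(P,yaw):
    """shift in tool axes to world P, and turn about tool z bringing tool y to world yaw (deg, mod 180)"""
    from scipy.spatial.transform import Rotation as Ro
    s=arm.state();R=Ro.from_quat(s["eef_rot"]).as_matrix()
    d=R.T@(np.array(P)-s["tool_pos"]);a=np.degrees(np.arctan2(R[1,1],R[0,1]))
    t=(a-yaw+90)%180-90
    print("now",np.round(s["tool_pos"],1),"toolyaw",round(a,2),"delta",np.round(d,1),"turn",round(np.radians(t),4))
    print("tilt",np.round(R[:,2],4))
E
python3 - <<'E'
from h import *
f=optics.grab_frame("top")
print(plane(f,[[442.7,264.4]],24))
a=np.radians(11.1);B=np.array([525.5,-343.2]);print("rib40",B+40*np.array([-np.sin(a),np.cos(a)]),"g25",B+25*np.array([-np.sin(a),np.cos(a)]))
go([450,200,242],11.1)
E
```

```text
[[ 514.86444364 -303.94787037]]
rib40 [ 517.79912134 -303.94829344] g25 [ 520.68695084 -318.6676834 ]
now [195.9 540.5 242.1] toolyaw 70.08 delta [-3.549e+02 -2.335e+02  2.000e-01] turn 1.0293
tilt [-2.e-04 -5.e-04 -1.e+00]
```

Units first: shifts go in shares of 0.5 m and turns go in shares of 90 degrees. So -255 mm / 500 = -0.51, -204 mm / 500 = -0.408, 0.75 rad / 1.5708 = 0.4775.

```bash
python3 steer.py '[{"pos": [-0.102,-0.066,0],"turn": 0.0955,"aperture": 85},{"pos": [-0.204,-0.134,0],"turn": 0.191,"aperture": 85},{"pos": [-0.306,-0.2,0],"turn": 0.2865,"aperture": 85},{"pos": [-0.408,-0.266,0],"turn": 0.382,"aperture": 85},{"pos": [-0.51,-0.334,0],"turn": 0.4775,"aperture": 85}]' 80
python3 -c "
from h import *
go([450,200,242],11.1);go([519,-319,150],11.1)"
```

```text
time_s: 0.88
tool_pos: [379.7, 295.1, 242.4]
eef_rot: [0.524, 0.852, 0.0, 0.0]
contact_force: [1.6, 0.9, 0.3]
width: 85.0
grip_force: 0.0
now [379.7 295.1 242.4] toolyaw 26.83 delta [-116.5   19.8    0.4] turn 0.2745
tilt [ 3.e-04  2.e-04 -1.e+00]
now [379.7 295.1 242.4] toolyaw 26.83 delta [-610.8 -152.9   92.3] turn 0.2745
tilt [ 3.e-04  2.e-04 -1.e+00]
```

Scaled: -290 mm / 500 = -0.58, -232 mm / 500 = -0.464, 0.27 rad / 1.5708 = 0.1719.

```bash
python3 steer.py '[{"pos": [-0.116,-0.03,0],"turn": 0.0382,"aperture": 85},{"pos": [-0.232,-0.058,0],"turn": 0.0764,"aperture": 85},{"pos": [-0.348,-0.088,0],"turn": 0.1146,"aperture": 85},{"pos": [-0.464,-0.116,0],"turn": 0.1464,"aperture": 85},{"pos": [-0.58,-0.146,0],"turn": 0.1719,"aperture": 85}]'
python3 -c "
from h import *
go([519,-319,150],11.1)"
```

```text
time_s: 1.5
tool_pos: [446.2, 3.4, 242.4]
eef_rot: [0.632, 0.775, 0.0, 0.0]
contact_force: [0.8, 0.6, -0.8]
width: 84.8
grip_force: 0.0
now [446.2   3.4 242.4] toolyaw 11.56 delta [-330.4    6.7   92.4] turn 0.008
tilt [ 3.e-04  0.e+00 -1.e+00]
```

Scaled: -300 mm / 500 = -0.6, -240 mm / 500 = -0.48, 0.008 rad / 1.5708 = 0.0051.

```bash
python3 steer.py '[{"pos": [-0.12,0.002,0],"turn": 0.0051,"aperture": 50},{"pos": [-0.24,0.006,0.02],"turn": 0.0051,"aperture": 50},{"pos": [-0.36,0.008,0.06],"turn": 0.0051,"aperture": 40},{"pos": [-0.48,0.01,0.12],"turn": 0.0051,"aperture": 40},{"pos": [-0.6,0.012,0.16],"turn": 0.0051,"aperture": 40}]'
python3 -c "
from h import *
go([519,-319,60],11.1)"
```

```text
time_s: 2.12
tool_pos: [511.1, -283.5, 163.2]
eef_rot: [0.635, 0.773, 0.0, -0.0]
contact_force: [0.2, 0.0, 0.2]
width: 39.9
grip_force: 0.0
now [ 511.1 -283.5  163.2] toolyaw 11.18 delta [-36.5   0.9 103.1] turn 0.0015
tilt [-4.e-04  6.e-04 -1.e+00]
```

Scaled: 128 mm / 500 = 0.256, 115 mm / 500 = 0.23.

```bash
python3 steer.py '[{"pos": [-0.04,0.002,0.09],"aperture": 40},{"pos": [-0.072,0.002,0.18],"aperture": 40},{"pos": [-0.072,0.002,0.23],"aperture": 40},{"pos": [-0.072,0.002,0.256],"aperture": 40},{"pos": [-0.072,0.002,0.256],"aperture": 40}]'
python3 -c "
from h import *
go([519,-319,20],11.1)
f=optics.grab_frame('side');u=proj(f,[519,-319,10])[0].astype(int);print(u)
v=f['pixels'][u[1]-50:u[1]+40,u[0]-60:u[0]+60,::-1];cv2.imwrite('pics/g1.png',cv2.resize(v,None,fx=6,fy=6))"
```

```text
time_s: 2.75
tool_pos: [518.9, -316.7, 36.2]
eef_rot: [0.635, 0.773, -0.0, -0.0]
contact_force: [0.2, -0.2, 0.9]
width: 40.4
grip_force: 0.0
now [ 518.9 -316.7   36.2] toolyaw 11.18 delta [-2.3 -0.4 16.2] turn 0.0015
tilt [-5.e-04  3.e-04 -1.e+00]
[331 229]
```

View pics/g1.png

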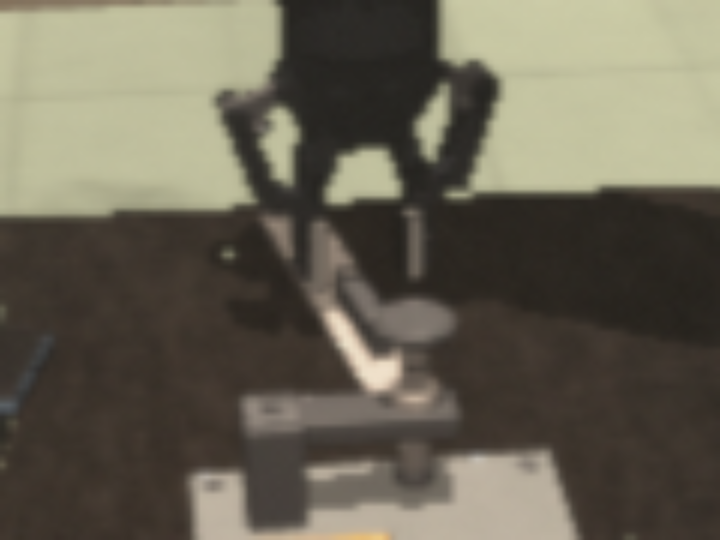

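The side crop shows the fingers straddling the bar, with the rib (crop 355,290) between the fingertips at (315,285) and (415,270). Lowering now.

Scaled: 14 mm / 500 = 0.028, 8 mm / 500 = 0.016.

```bash
python3 steer.py '[{"pos": [-0.004,0,0.016],"aperture": 40},{"pos": [-0.004,0,0.028],"aperture": 40},{"pos": [-0.004,0,0.028],"aperture": 40}]' && python3 steer.py '[{"aperture": 25},{"pos": [0,0,0.003],"aperture": 5},{"pos": [0,0,0.003],"aperture": 5},{"pos": [0,0,0.003],"aperture": 5},{"pos": [0,0,0.003],"aperture": 5}]' 100
```

```text
time_s: 3.18
tool_pos: [519.2, -318.8, 22.0]
eef_rot: [0.635, 0.773, -0.0, -0.0]
contact_force: [0.0, 0.0, -0.9]
width: 40.0
grip_force: 0.0
time_s: 3.8
tool_pos: [519.7, -319.0, 21.7]
eef_rot: [0.635, 0.773, 0.0, 0.001]
contact_force: [-3.0, 2.4, 16.0]
width: 8.9
grip_force: 99.1
```

```bash
python3 steer.py '[{"aperture": 5},{"aperture": 5},{"aperture": 5}]' 100; python3 -c "
from h import *
go([519,-319,20],11.1)"
```

```text
time_s: 4.18
tool_pos: [519.7, -319.0, 21.7]
eef_rot: [0.635, 0.773, 0.0, 0.001]
contact_force: [-2.6, 1.4, 15.1]
width: 9.0
grip_force: 99.1
now [ 519.7 -319.    21.7] toolyaw 11.19 delta [ 0.2 -0.7  1.7] turn 0.0016
tilt [ 1.e-03 -5.e-04 -1.e+00]
```

Scaled: -120 mm / 500 = -0.24, -110 mm / 500 = -0.22.

```bash
python3 steer.py '[{"pos": [0,0,-0.04],"aperture": 5},{"pos": [0,0,-0.12],"aperture": 5},{"pos": [0,0,-0.22],"aperture": 5},{"pos": [0,0,-0.24],"aperture": 5},{"pos": [0,0,-0.24],"aperture": 5}]'; python3 -c "
from h import *
go([466,-27.8,140],1.26)
f=optics.grab_frame('side');u=proj(f,[519,-319,120])[0].astype(int);print(u)
v=f['pixels'][u[1]-60:u[1]+60,u[0]-80:u[0]+80,::-1];cv2.imwrite('pics/g2.png',cv2.resize(v,None,fx=4,fy=4))"
```

```text
time_s: 4.8
tool_pos: [519.4, -318.9, 141.4]
eef_rot: [0.635, 0.773, 0.0, 0.0]
contact_force: [-0.5, 0.3, -3.4]
width: 9.1
grip_force: 98.5
now [ 519.4 -318.9  141.4] toolyaw 11.17 delta [295.9   4.    1.3] turn 0.173
tilt [ 7.e-04 -4.e-04 -1.e+00]
[330 195]
```

View pics/g2.png

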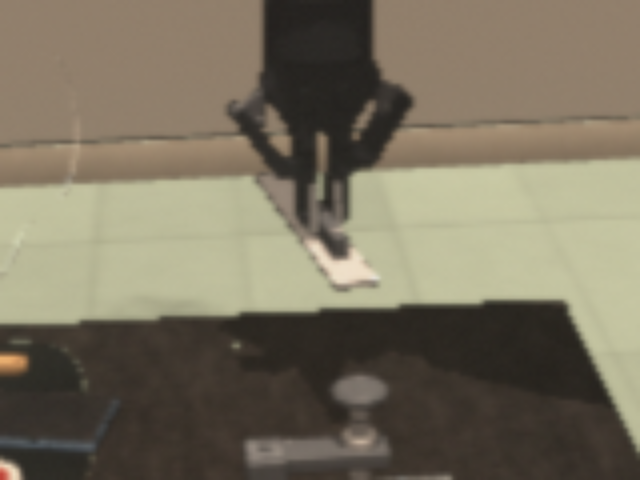

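The bar is held firmly by its rib (crop 335,240) and looks level.

Scaled: 250 mm / 500 = 0.5, 205 mm / 500 = 0.41, 0.173 rad / 1.5708 = 0.1101.

```bash
python3 steer.py '[{"pos": [0.08,0.002,0],"turn": 0.0127,"aperture": 5},{"pos": [0.19,0.004,0],"turn": 0.0382,"aperture": 5},{"pos": [0.3,0.004,0],"turn": 0.0637,"aperture": 5},{"pos": [0.41,0.006,0],"turn": 0.0891,"aperture": 5},{"pos": [0.5,0.008,0],"turn": 0.1101,"aperture": 5}]'; python3 steer.py '[{"pos": [0.06,0,0],"aperture": 5},{"pos": [0.0916,0,0],"aperture": 5},{"pos": [0.0916,0,0],"aperture": 5},{"pos": [0.0916,0,0],"aperture": 5}]'; python3 -c "
from h import *
go([466,-27.8,37],1.26)
f=optics.grab_frame('top');im=f['pixels'].astype(int);cv2.imwrite('pics/t1.png',cv2.resize(f['pixels'][200:330,230:430,::-1],None,fx=4,fy=4))"
```

```text
time_s: 5.48
tool_pos: [473.8, -70.9, 139.8]
eef_rot: [0.699, 0.715, -0.001, -0.001]
contact_force: [1.2, -0.5, -3.9]
width: 8.9
grip_force: 98.5
time_s: 5.98
tool_pos: [473.8, -28.3, 140.6]
eef_rot: [0.7, 0.714, -0.0, 0.0]
contact_force: [-0.0, -1.0, -2.3]
width: 9.4
grip_force: 98.5
now [473.8 -28.3 140.6] toolyaw 1.18 delta [  0.8  -7.8 103.6] turn -0.0014
tilt [-3.e-04 -8.e-04 -1.e+00]
```

View pics/t1.png

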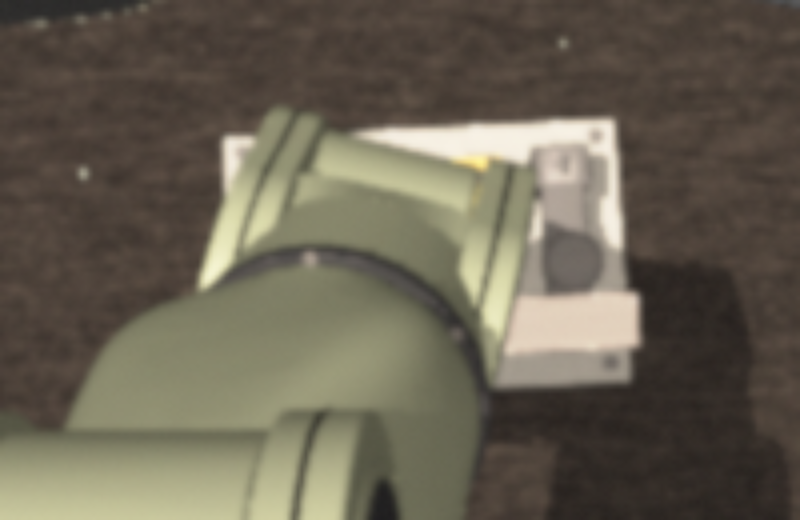

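The top view shows the bar's plain end (crop 505–640, 290–350) in front of the knob (575,260), parallel to the jig. Lowering.

Scaled: 104 mm / 500 = 0.208, 95 mm / 500 = 0.19.

```bash
python3 steer.py '[{"pos": [0.002,-0.016,0.06],"aperture": 5},{"pos": [0.002,-0.016,0.14],"aperture": 5},{"pos": [0.002,-0.016,0.19],"aperture": 5},{"pos": [0.002,-0.016,0.208],"aperture": 5},{"pos": [0.002,-0.016,0.208],"aperture": 5}]'; python3 steer.py '[{"pos": [0,0,0.002],"aperture": 5},{"pos": [0,0,0.004],"aperture": 5},{"pos": [0,0,0.006],"aperture": 5},{"pos": [0,0,0.006],"aperture": 5}]'; python3 -c "
from h import *
go([508,-27,32],1.26)
f=optics.grab_frame('side');u=proj(f,[490,-60,40])[0].astype(int);print(u)
v=f['pixels'][u[1]-60:u[1]+60,u[0]-80:u[0]+80,::-1];cv2.imwrite('pics/g3.png',cv2.resize(v,None,fx=5,fy=5,interpolation=cv2.INTER_CUBIC))"
```

```text
time_s: 6.65
tool_pos: [465.8, -26.8, 36.9]
eef_rot: [0.7, 0.715, -0.0, -0.0]
contact_force: [0.6, 0.7, -2.5]
width: 9.0
grip_force: 98.4
time_s: 7.15
tool_pos: [465.8, -26.3, 33.9]
eef_rot: [0.699, 0.715, -0.0, 0.0]
contact_force: [1.0, 0.0, -2.3]
width: 9.1
grip_force: 98.4
now [465.8 -26.3  33.9] toolyaw 1.26 delta [-1.7 42.1  1.9] turn 0.0
tilt [ 1.e-04 -1.e-04 -1.e+00]
[352 266]
```

View pics/g3.png

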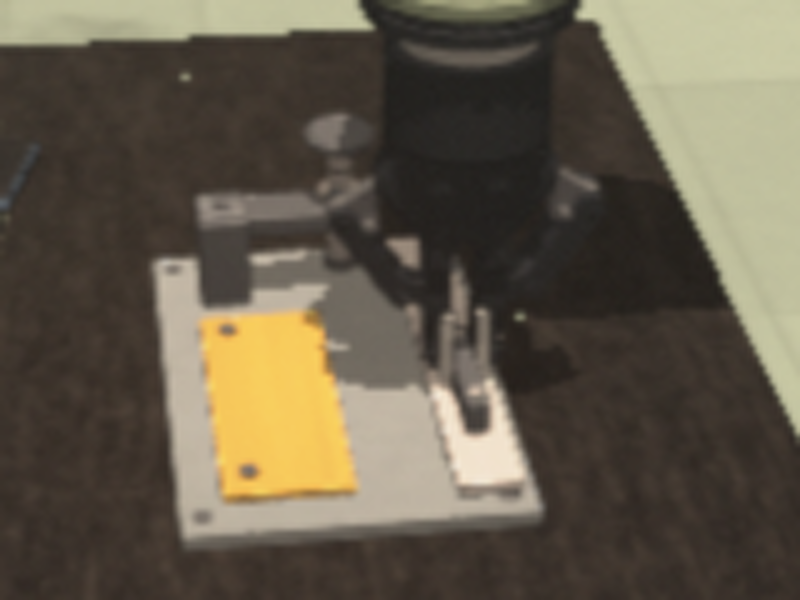

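The side crop shows the bar over the bare plate at (475,430), parallel to the blank's edge (345,490), with the knob (340,130) up and clear. Sliding in under the foot.

Scaled: 37 mm / 500 = 0.074, 30 mm / 500 = 0.06.

```bash
python3 steer.py '[{"pos": [0,0.02,0],"aperture": 5},{"pos": [0,0.04,0],"aperture": 5},{"pos": [0,0.06,0],"aperture": 5},{"pos": [0,0.074,0],"aperture": 5},{"pos": [0,0.074,0],"aperture": 5}]'; python3 steer.py '[{"pos": [0,0,0.002],"aperture": 5},{"pos": [0,0,0.004],"aperture": 5},{"pos": [0,0,0.004],"aperture": 5}]';  python3 steer.py '[{"pos": [0,0.002,0],"aperture": 5},{"pos": [0,0.004,0],"aperture": 5},{"pos": [0,0.006,0],"aperture": 5},{"pos": [0,0.006,0],"aperture": 5}]'
```

```text
time_s: 7.82
tool_pos: [503.1, -25.4, 33.7]
eef_rot: [0.699, 0.715, 0.0, 0.0]
contact_force: [-0.4, 0.6, -2.5]
width: 8.9
grip_force: 98.5
time_s: 8.2
tool_pos: [502.6, -25.5, 31.8]
eef_rot: [0.699, 0.715, -0.0, -0.0]
contact_force: [-0.3, -0.2, -0.4]
width: 8.7
grip_force: 98.7
time_s: 8.7
tool_pos: [505.9, -25.4, 31.8]
eef_rot: [0.699, 0.715, 0.0, 0.0]
contact_force: [-0.8, -0.2, -0.9]
width: 9.2
grip_force: 98.8
```

Nearly down (weight coming off). I'll creep forward until the blank pushes back.

Scaled: 2 mm / 500 = 0.004, 1 mm / 500 = 0.002.

```bash
python3 steer.py '[{"pos": [0,0,0.001],"aperture": 5},{"pos": [0,0.002,0.001],"aperture": 5},{"pos": [0,0.004,0.001],"aperture": 5},{"pos": [0,0.004,0.001],"aperture": 5}]';  python3 steer.py '[{"pos": [0,0.002,0],"aperture": 5},{"pos": [0,0.004,0],"aperture": 5},{"pos": [0,0.004,0],"aperture": 5}]'
```

```text
time_s: 9.2
tool_pos: [506.1, -25.4, 31.7]
eef_rot: [0.699, 0.715, -0.001, -0.001]
contact_force: [-13.4, -0.1, 21.8]
width: 8.9
grip_force: 101.9
time_s: 9.57
tool_pos: [507.2, -25.4, 31.7]
eef_rot: [0.699, 0.715, -0.002, -0.002]
contact_force: [-18.9, -0.6, 26.0]
width: 9.0
grip_force: 102.4
```

Scaled: -0.5 mm / 500 = -0.001.

```bash
python3 steer.py '[{"pos": [0,0,-0.001],"aperture": 5},{"pos": [0,0,-0.001],"aperture": 5}]';  python3 steer.py '[{"pos": [0,0.002,0],"aperture": 5},{"pos": [0,0.002,0],"aperture": 5},{"pos": [0,0.002,0],"aperture": 5}]'
python3 -c "
from h import *
go([508,-27,32],1.26)
f=optics.grab_frame('side');u=proj(f,[515,-30,20])[0].astype(int);print(u)
v=f['pixels'][u[1]-60:u[1]+40,u[0]-60:u[0]+60,::-1];cv2.imwrite('pics/g4.png',cv2.resize(v,None,fx=6,fy=6,interpolation=cv2.INTER_CUBIC))"
```

```text
time_s: 9.82
tool_pos: [509.8, -25.4, 31.8]
eef_rot: [0.699, 0.715, -0.0, 0.0]
contact_force: [-4.2, 0.2, 4.9]
width: 9.2
grip_force: 99.4
time_s: 10.2
tool_pos: [509.8, -25.3, 31.8]
eef_rot: [0.699, 0.715, -0.001, -0.001]
contact_force: [-8.1, -0.4, 7.9]
width: 9.6
grip_force: 100.1
now [509.8 -25.3  31.8] toolyaw 1.25 delta [-1.6 -1.9 -0.2] turn -0.0002
tilt [-2.2e-03  1.0e-04 -1.0e+00]
[343 280]
```

View pics/g4.png

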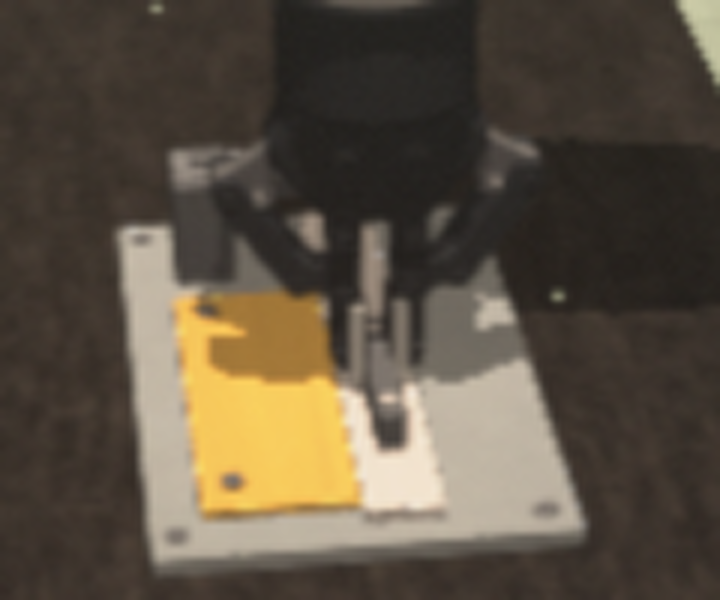

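The bar's edge is flush along the blank at (345–360, 400–505) in the crop, with no visible gap. A little more push, then release.

Scaled: 1.5 mm / 500 = 0.003, 1 mm / 500 = 0.002.

```bash
python3 steer.py '[{"pos": [0,0.002,0],"aperture": 5},{"pos": [0,0.003,0],"aperture": 5},{"pos": [0,0.003,0],"aperture": 5}]'; python3 steer.py '[{"pos": [0,-0.003,-0.0006],"aperture": 5},{"pos": [0,-0.003,-0.0006],"aperture": 20},{"pos": [0,-0.003,-0.0006],"aperture": 30},{"pos": [0,-0.003,-0.0006],"aperture": 30},{"pos": [0,-0.003,-0.0006],"aperture": 30}]'
```

```text
time_s: 10.62
tool_pos: [509.9, -25.3, 31.8]
eef_rot: [0.699, 0.715, -0.002, -0.002]
contact_force: [-16.7, -0.1, 17.2]
width: 8.9
grip_force: 101.2
time_s: 11.25
tool_pos: [511.0, -25.3, 32.1]
eef_rot: [0.699, 0.715, 0.0, 0.0]
contact_force: [-0.2, 0.2, -0.2]
width: 29.7
grip_force: 0.0
```

Scaled: -140 mm / 500 = -0.28, -125 mm / 500 = -0.25.

```bash
python3 steer.py '[{"pos": [0,0,-0.02],"aperture": 30},{"pos": [0,0,-0.08],"aperture": 30},{"pos": [0,0,-0.16],"aperture": 20},{"pos": [0,0,-0.25],"aperture": 0},{"pos": [0,0,-0.28],"aperture": 0}]'; python3 -c "
from h import *
go([395,-120,180],1.26)
K=np.array([523.6-15+82*.022,-49.5-82-.33]);print(K)
"
```

```text
time_s: 11.88
tool_pos: [511.4, -25.3, 175.1]
eef_rot: [0.699, 0.715, 0.001, 0.001]
contact_force: [-0.9, 0.4, -2.0]
width: 0.1
grip_force: 0.0
now [511.4 -25.3 175.1] toolyaw 1.26 delta [ -92.1 -118.4   -5.3] turn -0.0
tilt [ 3.4e-03 -1.0e-04 -1.0e+00]
[ 510.404 -131.83 ]
```

```bash
python3 -c "
from h import *
f=optics.grab_frame('top');print('knob top view',plane(f,[[373.9,265.6]],101))
f=optics.grab_frame('side');print('exp side px of knob',proj(f,[510.4,-131.8,101]))
im=f['pixels'].astype(int);r,g,b=im[...,0],im[...,1],im[...,2]
print('blank',rect(f,(r-b>70)&(r>150),(290,240,380,320),15))
J=np.array([523.6,-49.5]);c,s=np.cos(.022),np.sin(.022)
w=lambda x,y,z:[J[0]+x*c-y*s,J[1]+x*s+y*c,z]
u=proj(f,w(-15,20,16))[0].astype(int)
v=f['pixels'].copy()
# scan profiles of bar across x at several jig y
for y in (-40,-20,80,90,98):
    xs=np.arange(-40,12,2.);P=proj(f,[w(x,y,16) for x in xs]);row=[tuple(f['pixels'][int(round(q[1])),int(round(q[0]))]) for q in P]
    print(y,' '.join('Y' if int(a[0])-int(a[2])>55 else ('W' if min(a)>185 else 'd') for a in row), [int(min(a)) for a in row][::3])
cv2.imwrite('pics/g5.png',cv2.resize(v[u[1]-70:u[1]+40,u[0]-70:u[0]+70,::-1],None,fx=5.4,fy=5.4,interpolation=cv2.INTER_CUBIC))"
```

```text
knob top view [[ 508.77395969 -133.7718196 ]]
exp side px of knob [[340.72395928 230.90666394]]
blank (array([556.2, -21.5]), array([ 61.9, 155.2]), 1.18)
-40 d d d d d d d d d d d d d d d d d d d d d d Y Y Y Y [95, 96, 105, 120, 119, 121, 121, 96, 59]
-20 d d d d d d d d d d d d d d d d d d d d d Y Y Y Y Y [97, 114, 173, 131, 125, 114, 120, 150, 92]
80 d d d d d d d W W W W W W W W W W W W W W Y Y Y Y Y [162, 163, 183, 204, 203, 205, 204, 157, 92]
90 d d d d d d d W W W W W W W W W W W W W W Y Y Y Y Y [162, 163, 183, 204, 204, 205, 204, 168, 93]
98 d d d d d d d W W W W W W W W W W W W W W Y Y Y Y Y [163, 162, 165, 204, 204, 205, 203, 159, 90]
```

View pics/g5.png

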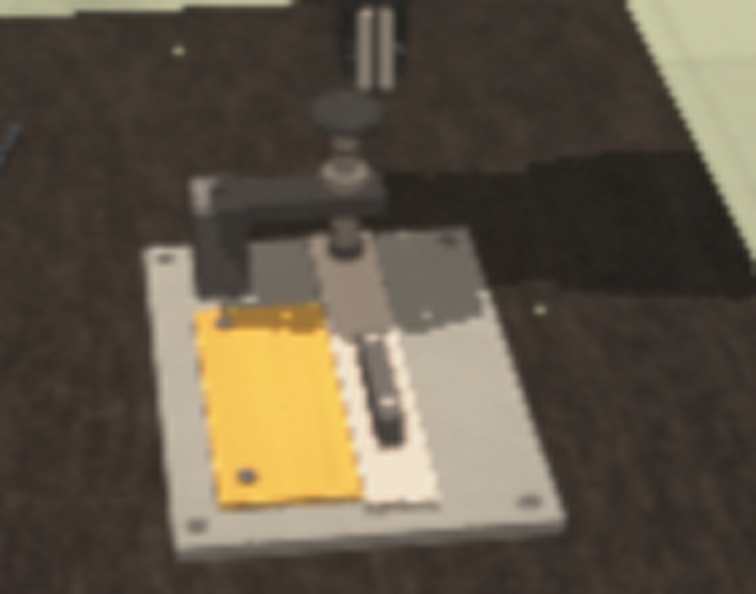

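The bar is flush along the blank's edge (crop 330–360, 330–500), its plain end is under the foot (345,245) and the knob (345,112) is up. Moving over the knob.

Scaled: -109 mm / 500 = -0.218, -80 mm / 500 = -0.16.

```bash
python3 steer.py '[{"pos": [-0.08,0,0],"aperture": 0},{"pos": [-0.16,-0.004,0],"aperture": 0},{"pos": [-0.218,-0.006,0],"aperture": 0},{"pos": [-0.218,-0.006,0.04],"aperture": 0},{"pos": [-0.218,-0.006,0.09],"aperture": 0}]' 60; python3 -c "
from h import *
go([510,-132.5,118],1.26)"
```

```text
time_s: 12.6
tool_pos: [510.0, -134.6, 126.1]
eef_rot: [0.7, 0.715, -0.0, -0.0]
contact_force: [1.0, 0.7, -0.1]
width: -0.1
grip_force: 0.0
now [ 510.  -134.6  126.1] toolyaw 1.22 delta [2.1 0.1 8.1] turn -0.0007
tilt [-1.e-04  0.e+00 -1.e+00]
```

```bash
python3 steer.py '[{"pos": [0.004,0,0.008],"aperture": 0},{"pos": [0.004,0,0.016],"aperture": 0},{"pos": [0.004,0,0.024],"aperture": 0},{"pos": [0.004,0,0.024],"aperture": 0}]'; python3 steer.py '[{"pos": [0,0,0.003],"aperture": 0},{"pos": [0,0,0.006],"aperture": 0},{"pos": [0,0,0.006],"aperture": 0}]';python3 steer.py '[{"pos": [0,0,0.003],"aperture": 0},{"pos": [0,0,0.006],"aperture": 0},{"pos": [0,0,0.006],"aperture": 0}]'
```

```text
time_s: 13.1
tool_pos: [510.2, -132.4, 115.3]
eef_rot: [0.699, 0.715, 0.0, 0.0]
contact_force: [0.4, 0.4, -0.4]
width: 0.1
grip_force: 0.0
time_s: 13.48
tool_pos: [510.2, -132.4, 112.1]
eef_rot: [0.699, 0.715, -0.0, 0.0]
contact_force: [0.5, 0.0, 1.1]
width: -0.2
grip_force: 0.7
time_s: 13.85
tool_pos: [510.2, -132.4, 109.0]
eef_rot: [0.699, 0.715, -0.0, 0.0]
contact_force: [-0.2, 0.8, 1.9]
width: -0.3
grip_force: 1.1
```

Scaled: 5 mm / 500 = 0.01, 4 mm / 500 = 0.008.

```bash
python3 steer.py '[{"pos": [0,0,0.004],"aperture": 0},{"pos": [0,0,0.008],"aperture": 0},{"pos": [0,0,0.01],"aperture": 0},{"pos": [0,0,0.01],"aperture": 0}]'; python3 steer.py '[{"pos": [0,0,0.002],"aperture": 0},{"pos": [0,0,0.004],"aperture": 0},{"pos": [0,0,0.004],"aperture": 0}]';python3 steer.py '[{"pos": [0,0,0.002],"aperture": 0},{"pos": [0,0,0.003],"aperture": 0},{"pos": [0,0,0.003],"aperture": 0}]'
```

```text
time_s: 14.35
tool_pos: [510.2, -132.3, 104.1]
eef_rot: [0.699, 0.715, 0.0, 0.0]
contact_force: [0.3, 0.9, 6.4]
width: -0.1
grip_force: 3.2
time_s: 14.72
tool_pos: [510.2, -132.4, 102.2]
eef_rot: [0.699, 0.715, 0.0, 0.0]
contact_force: [-0.4, -0.1, 8.3]
width: 0.3
grip_force: 4.2
time_s: 15.1
tool_pos: [510.2, -132.4, 100.8]
eef_rot: [0.699, 0.715, 0.0, 0.0]
contact_force: [-0.0, 1.3, 9.1]
width: 0.1
grip_force: 4.9
```

Scaled: 0.6 mm / 500 = 0.0012.

```bash
python3 steer.py '[{"pos": [0,0,0.0012],"aperture": 0},{"pos": [0,0,0.0012],"aperture": 0},{"pos": [0,0,0.0012],"aperture": 0},{"pos": [0,0,0.0012],"aperture": 0},{"pos": [0,0,0.0012],"aperture": 0}]'; python3 -c "
from h import *
f=optics.grab_frame('side');u=proj(f,[510,-132,67])[0].astype(int);print(u)
cv2.imwrite('pics/g6.png',cv2.resize(f['pixels'][u[1]-25:u[1]+65,u[0]-50:u[0]+60,::-1],None,fx=6.5,fy=6.5,interpolation=cv2.INTER_CUBIC))"
```

```text
time_s: 15.72
tool_pos: [510.3, -132.4, 100.2]
eef_rot: [0.699, 0.715, 0.0, 0.0]
contact_force: [-1.5, 0.6, 10.2]
width: 0.2
grip_force: 5.1
[340 242]
```

View pics/g6.png

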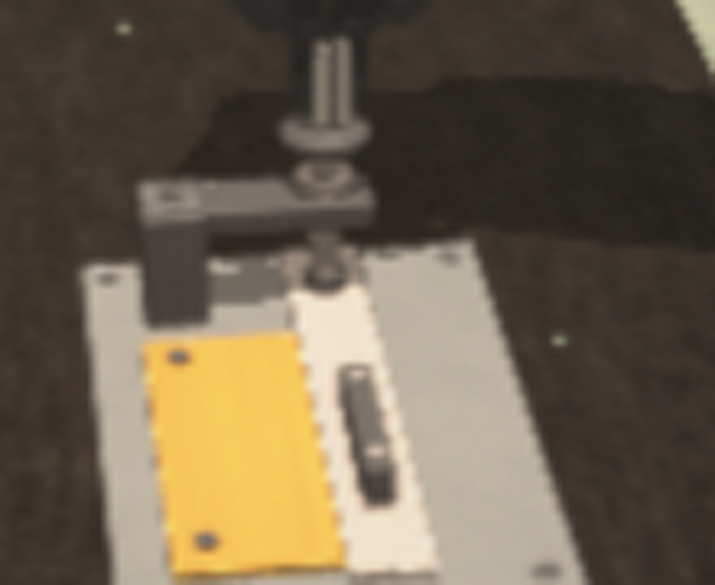

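The fingers press the knob (crop 325,130) down to near the bush (325,178), with the dark groove at bush level. The foot (325,275) sits on the bar, which is still flush. The force is 10.2 N, matching about 12 mm. I'll hold it there for more than 3 s.

```bash
for i in 1 2 3 4 5 6 7; do python3 steer.py '[{"aperture": 0},{"aperture": 0},{"aperture": 0},{"aperture": 0},{"aperture": 0}]' | grep -E 'time|tool_pos|contact'; done; python3 -c "
from workcell import arm, optics, job
print(job.job_done())"
```

```text
time_s: 16.4
tool_pos: [510.2, -132.4, 100.2]
contact_force: [-1.2, -0.8, 10.4]
time_s: 17.02
tool_pos: [510.2, -132.4, 100.2]
contact_force: [-1.1, 1.4, 10.4]
time_s: 17.65
tool_pos: [510.2, -132.4, 100.2]
contact_force: [-1.7, 0.7, 9.6]
time_s: 18.27
tool_pos: [510.2, -132.4, 100.2]
contact_force: [-1.3, 0.7, 9.3]
time_s: 18.9
tool_pos: [510.2, -132.4, 100.2]
contact_force: [-1.0, 0.7, 9.7]
time_s: 19.52
tool_pos: [510.2, -132.4, 100.2]
contact_force: [-1.2, 1.0, 10.7]
time_s: 20.15
tool_pos: [510.2, -132.4, 100.2]
contact_force: [-1.0, 0.9, 10.6]
the job is handed in; nothing more can be done
None
```

Job handed in at about 20 s, verdict not shown: the straightedge looks flush against the blank with its plain end clamped under the foot, and the knob has been held at about 12 mm (about 10 N) for over 4 s and is still held.

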